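# Shut the tilt-out bin and click its slide latch into the notch

## Robot

A 6-joint arm with a two-finger parallel gripper is mounted at the origin on the work surface. World frame = base frame: x ahead of the robot, y to its left, z up, the work surface at z = 0. Lengths are in m, angles in degrees, forces in N, time in s.
With the tool pointing down it reaches from about 0.375 to 0.9 m from the base axis. Payload 3.1 kg.
Tool frame: the origin (TCP) lies on the centre line of the jaws, within the pads' length; the fingertips stand finger_overhang ahead of it and the grasp point (between the pads) lies 5 mm behind it (finger_overhang is the distance from the TCP to the fingertips, in m); z points along the fingers, y is the line along which they close (so a half turn about z gives the same grasp; the last joint's range is limited). The gripper opens to 87 mm and grips with 3 to 60 N. Pads are 19 mm wide; open, the fingers measure 117 mm over their backs; the gripper's body (75 mm by 190 mm) begins 51 mm behind the grasp point.
Start: joints at [-10.227, 30.224, 82.088, -0, 67.689, -10.227], TCP at [0.625, 0, 0.237] pointing down, gripper open.
Joint ranges: [-176.69, 176.69], [-43.24, 126.21], [12.49, 139.97], [-82, 262], [0, 151.66], [-163.58, 163.58]. Speed limits (degrees/s): [159.86, 159.86, 180, 180, 180, 180].

## Interface

Orientations are given as a 3x3 rotation matrix whose columns are the frame's x, y, z axes.
In Python, from rig import read_state, capture, calibration, hand_in, finger_overhang gives the robot as it stands.
- The arm moves only by the tool send_rows, never from a script. Its argument "plan" is a list of rows, each a list of 5 numbers: the closure in counts, from 0 (fully open) to 255 (shut), then the shift along the tool's x, y, z in m, then the turn about the tool's z in rad. A call has 1 to 20 rows; each row shifts and turns the commanded pose from where the row before left it, along the tool's axes as they then stand; what a row does not reach is not made up. A row lasts 1/12 s, in which the tool goes at most 41.7 mm and 7.16 degrees, less where a joint would pass 70% of its speed; a pose out of reach is approached as far as the arm can. A call is refused whole if a number of a shift passes 0.0417 or a number of a turn 0.125, either way. A call with a gripper value outside its range is refused whole. The fingers move at their own pace and stop on an object; the grip force is fixed at half the most. Time passes only in rows, so rows that do not move let the fingers close. It gives the time, the measured TCP pose, the force, the opening and the grip force at its end, in the units of the state.
- read_state(): the state, without advancing time (a new reading comes with each control period).
- capture(name): name is "scene" or "side" or "wrist"; returns (picture, depth): 420x560x3 uint8, blue, green, red; 420x560 float32, m along the optical axis (not along the pixel's ray), 0 where there is no reading.
- calibration(name): a dict with "fx", "fy", "cx", "cy" (pixels), "dist_coeffs" ([k1, k2, p1, p2, k3] as OpenCV has them; the pictures are not rectified), "xyz" and "rotation" of the camera in the world. Camera axes: x right, y down, z forward; pixel columns grow to the right and rows downward; lengths in m; the calibration is good to about 2 mm. A picture is of the moment at which its call begins: read the wrist's pose just before it. calibration takes no time and is no camera call; for the wrist camera it gives the pose at the moment of the call.
- hand_in(): hands the job in; it is judged then, once.
The state is a dict: "time_s": time; "joint_positions": joint angles; "qvel": joint speeds; "tau": joint torques, N m; "position": TCP position; "tcp_rot": TCP orientation; "force": force on the tool from outside, world axes, zero at the start; "moment": the same for the moment, N m; "opening": opening from 0.0 (shut) to 1.0 (fully open); "grasp_force": force on a finger pad.
Only numpy, scipy, OpenCV 4.12 (cv2) and the standard library are available. Lean on these libraries where they do the work, as an engineer would, in place of code of your own. Each camera call takes 0.05 s, during which the arm holds its last target. There are 200 camera calls.

## Task

The tilt-out bin of the white storage box hangs open: push it fully shut with the fingertips, then push the latch on top of the box along its rail, across in front of the bin, until its spring pin drops into the notch in the rail, and do not run it past the notch. Only push: do not pinch the latch between the fingers, leave the bin shut and let go at the end. Leave the cups, saucer, candy tray, kettle, tea tin and spoon where they stand.

Things in the scene. Friction and masses are not known exactly. Their poses are not given: they have to be found in the camera images.
- storage_box: White plastic box fixed to the table, 150 (x) x 300 (y) x 150 (z) mm. Origin: centre of its underside, z up. Its front looks to its own -x, at x = -75 mm; the latch travels along its +y. A steel rail 12 mm wide runs along y on its top at x = +50, upper edge at z = 164 mm. The bin fills the front from y = -68 to +133; from y = -150 to -72 the front is a fixed panel.
- bin (a joint): Tilt-out bin, grey plastic, 201 mm wide, 125 mm high. Hinged along its lower front edge (storage_box frame x = -70, z = 12 mm, axis along y). Angle in rad: 0 fully shut (front panel flush with the box front, hard stop), larger = top tilted out towards storage_box -x, at most 0.7. The stiff hinge (about 0.22 N m, some 2 to 3 N at the lip) keeps the bin where it is left.
- bin_lip (a point): Centre of the front face of the bin's lip, a bar 100 mm long in y, 20 mm high, standing 18 mm proud of the bin's front panel near its top. Fixed to the bin; shut, it lies at storage_box x = -93, y = +80, z = 117 mm. Pushing it towards storage_box +x shuts the bin.
- latch (a joint): Grey slide latch on the box top, slides to storage_box +y. Value in m: starts at 0 to 0.03, in the notch 0.109 to 0.114, hard stop 0.14. Takes about 4 to 6 N, then 7 to 8 N up a 12 mm long, 3 mm high ramp ending at the notch (from about 0.09); then the force dips to nothing and the latch snaps a few mm ahead of the finger. About 15 to 20 N drives it out over the far edge; it can hardly go back.
- latch_tongue (a point): Middle of the latch's tongue, a plate 24 mm wide hanging 22 mm down in front of the box, 5 mm clear of its front face. It moves with the latch; in the notch it stands before the bin and keeps it shut, so the bin must be shut first.
- latch_push (a point): Centre of the latch's push face, upright, 96 mm wide (storage_box x) and 34 mm high, looking to storage_box -y, 2 to 36 mm above the box top. At latch value q (mm) it lies at storage_box x = -18, y = -135 + q, z = 169 mm. Push it to +y; behind it the latch slopes away over 54 mm. Beside it, at x = +50, is the pin's sleeve (top at z = 190 mm) and pin head (203 mm).
- pin (a joint): Spring-loaded steel pin in a sleeve on the latch, ball foot of 7 mm radius riding on the rail. Height in m: 0 on the plain rail, up to +0.003 on the ramp, -0.003 when dropped into the notch.
- notch (a point): Middle of the notch, a gap 14 mm long and 3 mm deep in the top edge of the rail, at storage_box x = +50, y = -5, z = 164 mm; a small white tab stands behind it.
- cup_front: Glass cup, 68 mm wide, 75 mm tall, in front of the fixed panel of the box, not to be disturbed. Origin: centre of its underside.
- cup_side: Glass cup of the same size, to the left of the box, not to be disturbed. Origin: centre of its underside.
- saucer: White melamine saucer, 140 mm wide, 16 mm high, in front of the bin, not to be disturbed. Origin: centre of its underside.
- candy_tray: Empty lotus-shaped candy tray, about 230 mm wide, 45 mm high, on the right, not to be disturbed. Origin: centre of its underside.
- kettle: White ceramic kettle, 150 mm wide with spout, 171 mm tall, on a 70 mm high stand on the left, not to be disturbed. Origin: centre of its underside.
- tea_tin: Round tea tin, 76 mm wide, 120 mm tall, to the right of the box, not to be disturbed. Origin: centre of its underside.
- spoon: Steel spoon 140 mm long, lying at the left front, not to be disturbed. Origin: near its middle.

How it is judged (in metres and radians):
On the way, in this order (a step that is already met when the one before it is completed fails the run):
1. the bin is pushed fully shut (value of joint bin below 0.035 rad), for 0.2 s.
2. the latch has dropped into the notch, with the bin shut (value of joint bin below 0.035 rad and value of joint latch between 0.105 and 0.116 m and value of joint pin below -0.0015 m), for 0.2 s.
At the end, for the whole second after the job is handed in: The bin is shut to within 0.035 rad, the latch rests at 0.105 to 0.116 m with its pin at least 1.5 mm down in the notch, at rest and let go (all of step 2 and velocity of joint latch between -0.005 and 0.005 m/s); the robot touches nothing.
It fails at once if the latch is pushed past the notch (beyond 0.122 m) (value of joint latch above 0.122 m).
It fails at once if the latch is pinched: fingers press on its push plate and its sloping back at once (contact force between the fingers and latch_c5 above 2 N and (contact force between the fingers and latch_c6 above 2 N or contact force between the fingers and latch_c7 above 2 N or contact force between the fingers and latch_c8 above 2 N or contact force between the fingers and latch_c9 above 2 N)).
It fails at once if a cup, the saucer, candy tray, kettle, tea tin or spoon is shifted, lifted or knocked (by 25 mm) (distance of any of cup_front, cup_side, saucer, candy_tray, kettle, tea_tin, spoon from where it was at the start of the episode above 0.025 m).
It fails at once if a cup, the kettle or the tea tin is tipped over (angle between any of cup_front, cup_side, kettle, tea_tin's own z axis and vertical above 0.5 rad).
It also fails if it takes over 53 s, if anything falls off the work surface, if the arm or the gripper's body presses on something with over 40 N, if the wrist force passes 120 N, or if a joint passes its speed limit or range.

## Working session

There is one attempt and no reset: what is moved stays moved. The work goes in short steps, Python scripts to look and compute and a tool call to move; the robot and the scene stay as the last step left them, time stands still between calls to the robot, and variables do not carry over. Pictures are saved under pics/ and viewed, at most 10 in all, crops included, and the job is handed in when it is done.

Besides the shell and the picture viewer there is one more tool, called after ">>>" as name(argument=value, ...) on one line, values as JSON. send_rows: Moves the arm, as the interface text tells. Its arguments: {"type":"object","properties":{"plan":{"type":"array","items":{"type":"array","items":{"type":"number"}}}},"required":["plan"]}

```bash
mkdir -p pics; python3 - <<'E'
from rig import *
import cv2,numpy as np
s=read_state();print(s['time_s'],s['position'],s['tcp_rot'],s['opening'],s['force'],finger_overhang if not callable(finger_overhang) else finger_overhang())
for n in('scene','side'):
    p,d=capture(n);c=calibration(n);cv2.imwrite(f'pics/{n}0.png',p);np.save(f'{n}0.npy',d);print(n,c)
E
```

```text
0.0 [6.24298976e-01 1.60531685e-04 2.35570790e-01] [[ 1.90936175e-06  9.99997788e-01 -2.10314093e-03]
 [ 9.99999929e-01 -1.11441171e-06  3.77983404e-04]
 [ 3.77980225e-04 -2.10314150e-03 -9.99997717e-01]] 0.9989901678949159 [ 1.05398893 -1.02629681 -0.16337771] 0.014
scene {'fx': 411.98632996606636, 'fy': 411.98632996606636, 'cx': 273.69246660276457, 'cy': 206.21402659638724, 'dist_coeffs': array([-0.05058316,  0.        ,  0.        ,  0.        ,  0.        ]), 'xyz': array([1.22431884, 0.26575207, 1.06310594]), 'rotation': array([[-0.26944174,  0.75771132, -0.59436917],
       [ 0.96298803,  0.20723142, -0.17236355],
       [-0.00742985, -0.61881233, -0.78550372]])}
side {'fx': 501.9457289090193, 'fy': 501.9457289090193, 'cx': 278.1056473560263, 'cy': 208.66405178676345, 'dist_coeffs': array([-0.04334228,  0.        ,  0.        ,  0.        ,  0.        ]), 'xyz': array([-0.16003605,  0.86271191,  1.08037538]), 'rotation': array([[-0.77681407, -0.41387833,  0.4746205 ],
       [-0.6295409 ,  0.52886311, -0.56919422],
       [-0.01543212, -0.7409511 , -0.67138165]])}
```

View pics/scene0.png

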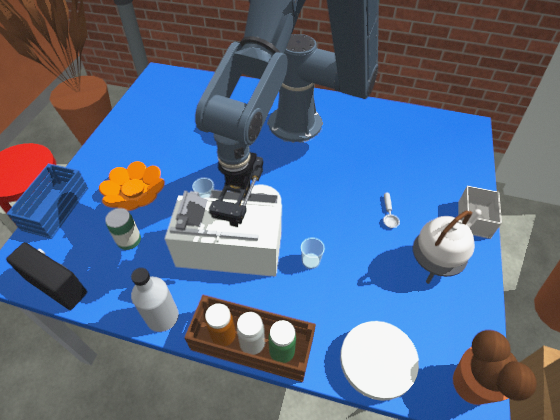

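View pics/side0.png

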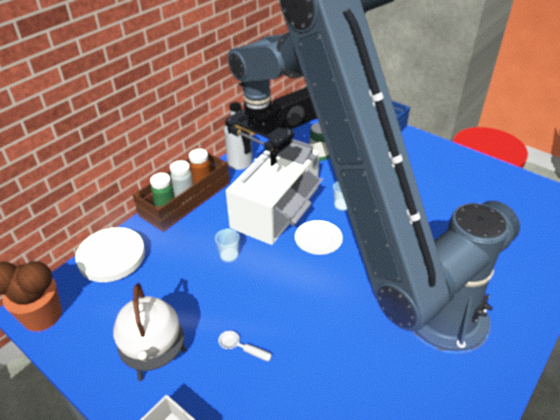

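The scene view shows the white box at about (168–282, 190–272) with the gripper just above it. The latch is at about (192, 215), cup_front at (203, 187), cup_side at (312, 252) and the tin at (122, 228). The side view shows the bin open at about (300, 205) and the saucer at (318, 237). Next I fit the box from the depth points on its top.

```bash
cat > h.py <<'E'
import numpy as np,cv2
from rig import *
def cloud(n,d):
    c=calibration(n);K=np.array([[c['fx'],0,c['cx']],[0,c['fy'],c['cy']],[0,0,1]])
    v,u=np.mgrid[0:d.shape[0],0:d.shape[1]]
    p=cv2.undistortPoints(np.stack([u,v],-1).reshape(-1,1,2).astype(float),K,c['dist_coeffs']).reshape(*d.shape,2)
    P=np.dstack([p[...,0]*d,p[...,1]*d,d])@c['rotation'].T+c['xyz']
    P[d<=0]=np.nan
    return P
E
python3 - <<'E'
from h import *
for n,roi in(('scene',(160,185,290,280)),('side',(225,140,325,245))):
    d=np.load(f'{n}0.npy');P=cloud(n,d);im=cv2.imread(f'pics/{n}0.png').astype(int)
    m=np.zeros(d.shape,bool);u0,v0,u1,v1=roi;m[v0:v1,u0:u1]=1
    m&=(abs(P[...,2]-.15)<.006)
    q=P[m];r=cv2.minAreaRect((q[:,:2]*1000).astype(np.float32));print(n,len(q),np.median(q[:,2]),r,cv2.boxPoints(r).round(0).tolist())
    # side/back faces
    m2=np.zeros(d.shape,bool);m2[v0:v1,u0:u1]=1
    m2&=(P[...,2]>.03)&(P[...,2]<.13)&(im.min(2)>110)
    q2=P[m2];r=cv2.minAreaRect((q2[:,:2]*1000).astype(np.float32));print(len(q2),r)
    np.save(n+'_p.npy',P)
    cv2.imwrite(f'pics/{n}z.png',cv2.resize(cv2.imread(f'pics/{n}0.png')[v0-15:v1+15,u0-15:u1+15],None,fx=4.5,fy=4.5,interpolation=2))
E
```

```text
scene 2962 0.14882796224653844 ((668.7291870117188, -41.69075012207031), (281.52142333984375, 302.1462707519531), 11.119942665100098) [[501.0, 79.0], [560.0, -217.0], [836.0, -163.0], [778.0, 134.0]]
2272 ((552.9682006835938, -61.299285888671875), (288.231689453125, 298.1404113769531), 8.918007850646973)
side 2264 0.1506431214235665 ((610.8927001953125, -54.6651611328125), (165.0819854736328, 308.3925476074219), 8.304348945617676) [[507.0, 86.0], [551.0, -219.0], [715.0, -195.0], [670.0, 110.0]]
2912 ((614.6600952148438, -74.8941650390625), (343.0707092285156, 490.2706298828125), 42.71283721923828)
```

View pics/scenez.png

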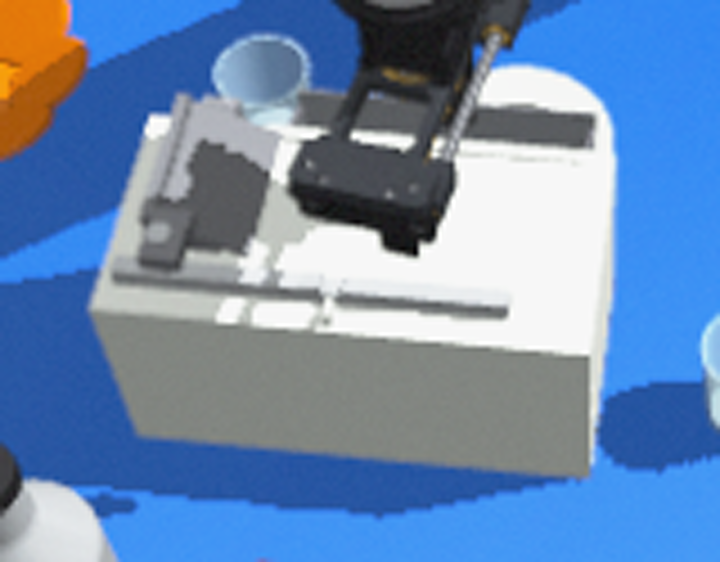

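The zoom shows the box-top corners at about (165,239), (276.5,249) and (178,196) in full-image pixels, the notch tab at (217,237), and the latch at its starting end on the left. I cast these onto their heights and fit the box's vertical faces.

```bash
cat >> h.py <<'E'
def cast(n,uv,z):
    c=calibration(n);K=np.array([[c['fx'],0,c['cx']],[0,c['fy'],c['cy']],[0,0,1]])
    p=cv2.undistortPoints(np.array(uv,float).reshape(-1,1,2),K,c['dist_coeffs']).reshape(-1,2)
    r=np.c_[p,np.ones(len(p))]@c['rotation'].T
    return c['xyz']+r*((z-c['xyz'][2])/r[:,2])[:,None]
E
python3 - <<'E'
from h import *
print(cast('scene',[(165,238.9),(276.5,248.9),(178.3,196.2)],.15).round(4).tolist(), cast('scene',[(217,236.7)],.164).round(4))
P=np.load('scene_p.npy');m=np.zeros(P.shape[:2],bool);m[238:276,168:280]=1
m&=(P[...,2]>.03)&(P[...,2]<.135);q=P[m][:,:2]
l=cv2.fitLine(q.astype(np.float32),cv2.DIST_HUBER,0,.01,.01).ravel();yaw=np.degrees(np.arctan2(-l[0]*np.sign(l[1]),abs(l[1])));print('back',l,yaw)
n=np.array([l[1],-l[0]]);r=(q-l[2:])@n;print(r.std(),len(q))
a=np.radians(yaw);ex=np.array([np.cos(a),np.sin(a)]);ey=np.array([-ex[1],ex[0]])
print('back x',np.median(q@ex))
# top extents in box axes from both views
for nm,roi in(('scene',(160,185,290,280)),('side',(225,140,325,245))):
    P=np.load(nm+'_p.npy');m=np.zeros(P.shape[:2],bool);u0,v0,u1,v1=roi;m[v0:v1,u0:u1]=1;m&=abs(P[...,2]-.15)<.004
    q=P[m][:,:2];A=q@ex;B=q@ey
    k=(A>np.median(A)-.1)&(A<np.median(A)+.1)
    print(nm,np.percentile(A[k],[1,3,50,97,99]).round(4),np.percentile(B[k],[.5,2,98,99.5]).round(4))
# +y end face from side view
P=np.load('side_p.npy');m=np.zeros(P.shape[:2],bool);m[180:240,225:275]=1;m&=(P[...,2]>.03)&(P[...,2]<.135);q=P[m][:,:2]
B=q@ey;print('end y',np.histogram(B,bins=np.arange(.05,.15,.005)))
E
```

```text
[[0.7171, -0.1848, 0.15], [0.668, 0.1107, 0.15], [0.5707, -0.2106, 0.15]] [[ 0.6817 -0.0479  0.164 ]]
back [ 0.16415407 -0.9864347   0.69297713 -0.04955001] 9.448096
0.00772917960378632 2105
back x 0.675474988765527
scene [0.5277 0.5323 0.6188 0.6748 0.6759] [-0.3019 -0.299  -0.0066 -0.0042]
side [0.5229 0.5246 0.5868 0.6706 0.6739] [-0.2963 -0.2319 -0.0058 -0.0034]
end y (array([ 0,  5, 54, 59, 20,  3,  2,  0,  0,  0,  0,  0,  0,  0,  0,  0,  0,
        0,  0]), array([0.05 , 0.055, 0.06 , 0.065, 0.07 , 0.075, 0.08 , 0.085, 0.09 ,
       0.095, 0.1  , 0.105, 0.11 , 0.115, 0.12 , 0.125, 0.13 , 0.135,
       0.14 , 0.145]))
```

View pics/sidez.png

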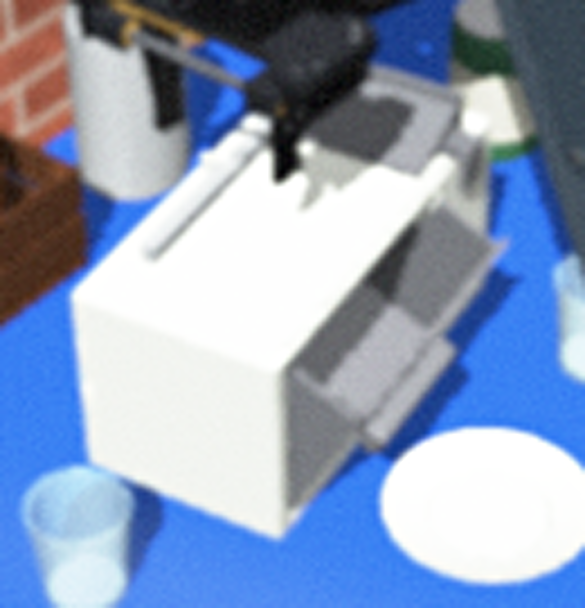

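The side view shows the box's top +y corners at about (273,208) and (226,191). The open bin's lip runs from about (292,222) to (310,202), and the saucer is in front of it. Next I cross-check the pose and measure the lip and latch in the box frame.

```bash
python3 - <<'E'
from h import *
a=np.radians(9.44);ex=np.array([np.cos(a),np.sin(a)]);ey=np.array([-ex[1],ex[0]])
ab=lambda p:np.c_[p[:,:2]@ex,p[:,:2]@ey,p[:,2]].round(4)
print(ab(cast('side',[(273.3,207.7),(226.2,190.6)],.15)))
c0=np.array([.6015,-.151])
for n in('side','scene'):
    P=np.load(n+'_p.npy');X=P[...,:2]@ex-c0[0];Y=P[...,:2]@ey-c0[1];Z=P[...,2]
    if n=='side':
        m=(X<-.085)&(X>-.19)&(Y>.0)&(Y<.14)&(Z>.04)&(Z<.15);m[:,330:]=0
        m[:120]=0
        q=np.c_[X[m],Y[m],Z[m]];print('bin pts',len(q))
        for lo in np.arange(.01,.14,.01):
            k=(q[:,1]>=lo)&(q[:,1]<lo+.01)
            if k.sum()>3:
                g=q[k];i=g[:,0].argmin();j=g[:,2].argmax();print(round(lo,2),k.sum(),g[i].round(3),g[j].round(3))
    m=(X>-.08)&(X<.035)&(Y>-.16)&(Y<-.04)&(Z>.175)&(Z<.19)
    q=np.c_[X[m],Y[m],Z[m]]
    if len(q):print(n,'latch top',len(q),np.percentile(q,[2,50,98],axis=0).round(4).tolist())
    m=(X>.04)&(X<.065)&(Y>-.16)&(Y<-.04)&(Z>.18)&(Z<.21);q=np.c_[X[m],Y[m],Z[m]]
    if len(q):print('sleeve',np.percentile(q,[2,50,98],axis=0).round(4).tolist())
E
```

```text
[[ 0.5167 -0.0058  0.15  ]
 [ 0.6728 -0.0045  0.15  ]]
bin pts 453
0.01 4 [-0.135  0.012  0.124] [-0.135  0.012  0.124]
0.02 8 [-0.144  0.028  0.105] [-0.132  0.025  0.125]
0.03 24 [-0.146  0.04   0.107] [-0.135  0.031  0.123]
0.04 18 [-0.146  0.046  0.108] [-0.134  0.048  0.128]
0.05 19 [-0.145  0.057  0.105] [-0.132  0.051  0.126]
0.06 24 [-0.143  0.065  0.102] [-0.132  0.064  0.128]
0.07 20 [-0.144  0.073  0.101] [-0.133  0.077  0.123]
0.08 22 [-0.145  0.081  0.104] [-0.131  0.086  0.125]
0.09 23 [-0.146  0.095  0.105] [-0.132  0.1    0.125]
0.1 18 [-0.144  0.104  0.103] [-0.13   0.103  0.124]
0.11 26 [-0.145  0.113  0.108] [-0.132  0.112  0.128]
0.12 192 [-0.144  0.123  0.104] [-0.087  0.13   0.134]
0.13 51 [-0.133  0.13   0.124] [-0.086  0.133  0.133]
side latch top 163 [[-0.0693, -0.1303, 0.1753], [-0.0342, -0.117, 0.1803], [0.0015, -0.0994, 0.1892]]
scene latch top 248 [[-0.0637, -0.1266, 0.1752], [-0.014, -0.1167, 0.1816], [0.0326, -0.0964, 0.1876]]
sleeve [[0.042, -0.1185, 0.1816], [0.0538, -0.1052, 0.1886], [0.0624, -0.0946, 0.2011]]
```

>>> send_rows(plan=[[255,0,0,0,-0.0825],[255,0,0,0,-0.0825],[255,0.005,-0.034,0,0],[255,0.005,-0.034,0,0],[255,0.005,-0.034,0,0],[255,0.005,-0.034,0,0],[255,0.005,-0.034,0,0],[255,0.005,-0.034,0,0],[255,0,0,0.0325,0],[255,0,0,0.0325,0],[255,0,0,0.0325,0],[255,0,0,0.0325,0],[255,0,0,0,0],[255,0,0,0,0]])

```text
time_s: 1.27
position: [0.4175, -0.0035, 0.1053]
tcp_rot: [[-0.164, 0.986, -0.005], [0.986, 0.164, 0.002], [0.002, -0.005, -1.0]]
force: [-0.6, 0.6, -0.3]
opening: 0.043
grasp_force: 0.0
```

```bash
cat >> h.py <<'E'
def st():
    a=np.radians(9.44);R=np.array([[np.cos(a),np.sin(a)],[-np.sin(a),np.cos(a)]])
    s=read_state();p=R@s['position'][:2]-[.6005,-.152];f=R@s['force'][:2]
    T=s['tcp_rot'];print(round(s['time_s'],2),'box xy',p.round(4),'z',s['position'][2].round(4),'F',f.round(1),s['force'][2].round(1),'yaw',np.degrees(np.arctan2(T[1,1],T[0,1])).round(2),'open',round(s['opening'],3))
E
python3 - <<'E'
from h import *
st()
p,d=capture('side');cv2.imwrite('pics/s2.png',cv2.resize(p[100:280,190:400],None,fx=3,fy=3))
E
```

```text
1.27 box xy [-0.1893  0.08  ] z 0.1053 F [-0.5  0.7] -0.3 yaw 9.45 open 0.043
```

View pics/s2.png

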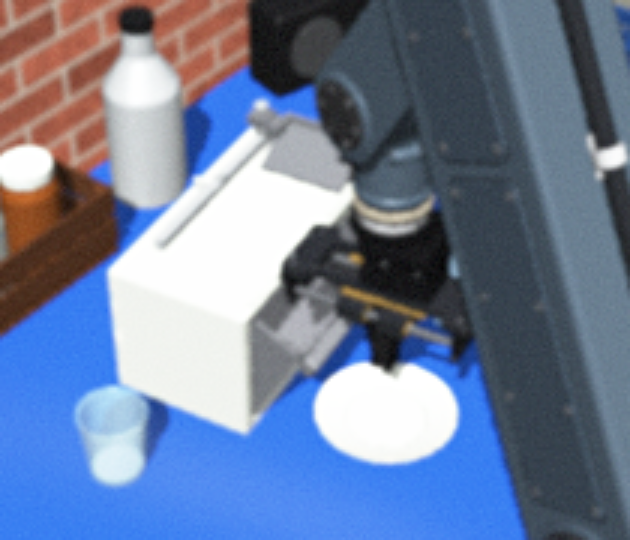

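The closed fingers stand in front of the lip, around crop pixel (385,355). I push inward while rising with the lip's arc.

>>> send_rows(plan=[[255,0,0.01,0,0],[255,0,0.01,0,0],[255,0,0.01,0,0],[255,0,0.007,-0.002,0],[255,0,0.007,-0.002,0],[255,0,0.006,-0.002,0],[255,0,0.006,-0.002,0],[255,0,0.005,-0.002,0],[255,0,0.005,-0.002,0],[255,0,0.005,-0.002,0]])

```text
time_s: 2.15
position: [0.4896, 0.0081, 0.1209]
tcp_rot: [[-0.164, 0.986, 0.001], [0.986, 0.164, 0.0], [0.0, 0.001, -1.0]]
force: [-2.0, 0.3, 0.9]
opening: 0.007
grasp_force: 0.9
```

```bash
python3 -c "
from h import *
st()"
```

```text
2.15 box xy [-0.1162  0.0797] z 0.1209 F [-1.9  0.6] 0.9 yaw 9.45 open 0.007
```

>>> send_rows(plan=[[255,0,0.003,0,0],[255,0,0.003,0,0],[255,0,0.002,0,0],[255,0,0,0,0]])

```text
time_s: 2.48
position: [0.4978, 0.009, 0.1205]
tcp_rot: [[-0.164, 0.986, 0.002], [0.986, 0.164, -0.0], [-0.0, 0.002, -1.0]]
force: [-0.8, 0.2, -0.2]
opening: 0.008
grasp_force: 0.0
```

>>> send_rows(plan=[[255,0,0.002,0,0],[255,0,0,0,0]])

```text
time_s: 2.65
position: [0.4991, 0.0093, 0.1204]
tcp_rot: [[-0.164, 0.986, 0.0], [0.986, 0.164, -0.0], [-0.0, 0.0, -1.0]]
force: [-0.2, -0.2, 0.3]
opening: 0.004
grasp_force: 0.2
```

```bash
python3 -c "
from h import *
st()"
```

```text
2.65 box xy [-0.1066  0.0794] z 0.1204 F [-0.2 -0.2] 0.3 yaw 9.44 open 0.004
```

>>> send_rows(plan=[[255,0,0.002,0,0],[255,0,0.002,0,0]])

```text
time_s: 2.82
position: [0.5025, 0.0101, 0.1205]
tcp_rot: [[-0.164, 0.986, -0.001], [0.986, 0.164, 0.0], [0.0, -0.001, -1.0]]
force: [-2.4, -0.9, 1.9]
opening: 0.009
grasp_force: 1.0
```

>>> send_rows(plan=[[255,0,0.0015,0,0],[255,0,0.0015,0,0]])

```text
time_s: 2.98
position: [0.5035, 0.0104, 0.1205]
tcp_rot: [[-0.165, 0.986, -0.005], [0.986, 0.165, -0.001], [0.0, -0.005, -1.0]]
force: [-7.9, -4.3, 8.3]
opening: 0.001
grasp_force: 4.8
```

>>> send_rows(plan=[[255,0,0.001,0,0],[255,0,0,0,0],[255,0,0,0,0]])

```text
time_s: 3.23
position: [0.5035, 0.0104, 0.1205]
tcp_rot: [[-0.165, 0.986, -0.007], [0.986, 0.165, -0.001], [0.0, -0.007, -1.0]]
force: [-7.5, -4.4, 7.2]
opening: 0.007
grasp_force: 4.5
```

```bash
python3 - <<'E'
from h import *
st()
p,d=capture('side');cv2.imwrite('pics/s3.png',cv2.resize(p[100:280,190:400],None,fx=3,fy=3))
E
```

```text
3.23 box xy [-0.1021  0.0796] z 0.1205 F [-8.2 -3.1] 7.2 yaw 9.52 open 0.007
```

View pics/s3.png

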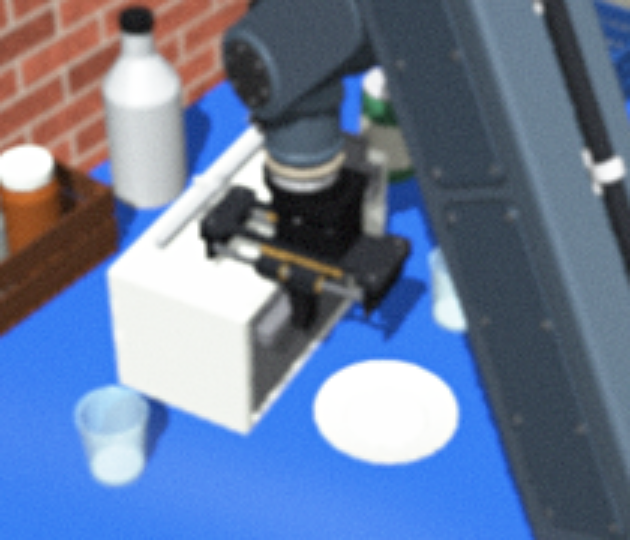

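It looks shut: the lip is at about crop (275,325) and the panel is near the box front. The force may come from the hard stop, so I back off and check.

>>> send_rows(plan=[[255,0,-0.02,0,0],[255,0,-0.03,0,0],[255,0,-0.01,-0.03,0],[255,0,0,-0.04,0],[255,0,0,-0.04,0],[255,0,0,0,0]])

```text
time_s: 3.78
position: [0.4527, -0.0002, 0.2372]
tcp_rot: [[-0.164, 0.986, 0.016], [0.986, 0.164, -0.004], [-0.006, 0.016, -1.0]]
force: [0.5, -0.5, -0.4]
opening: 0.005
grasp_force: 0.0
```

```bash
python3 - <<'E'
from h import *
st()
p,d=capture('side');cv2.imwrite('pics/s4.png',cv2.resize(p[130:250,200:340],None,fx=5,fy=5,interpolation=2))
P=cloud('side',d);a=np.radians(9.44);ex=np.array([np.cos(a),np.sin(a)]);ey=np.array([-ex[1],ex[0]])
X=P[...,:2]@ex-.6005;Y=P[...,:2]@ey+.152;Z=P[...,2]
for zl in(.03,.05,.07,.09,.105,.115,.125):
    m=(X<-.04)&(X>-.15)&(Y>.02)&(Y<.13)&(Z>zl)&(Z<zl+.01);m[:,330:]=0;print(zl,m.sum(),np.percentile(X[m],[5,50,95]).round(4) if m.sum()>5 else '')
E
```

```text
3.78 box xy [-0.154   0.0776] z 0.2372 F [ 0.5 -0.6] -0.4 yaw 9.45 open 0.005
0.03 48 [-0.0781 -0.0766 -0.0744]
0.05 51 [-0.0788 -0.0763 -0.0743]
0.07 33 [-0.0785 -0.0763 -0.0748]
0.09 11 [-0.0773 -0.0765 -0.0737]
0.105 36 [-0.0953 -0.0933 -0.0746]
0.115 73 [-0.0958 -0.0929 -0.0747]
0.125 179 [-0.0947 -0.0834 -0.075 ]
```

View pics/s4.png

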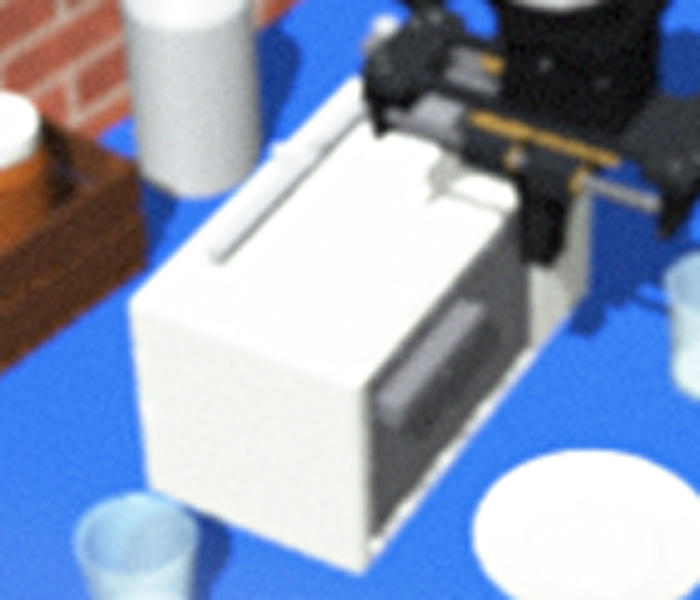

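The bin is flush along its whole height, and the lip face is at x = -0.093 as specified. Now over to the latch's push side.

>>> send_rows(plan=[[255,0,0,-0.04,0],[255,-0.035,0.019,0,0],[255,-0.035,0.02,0,0],[255,-0.035,0.02,0,0],[255,-0.035,0.02,0,0],[255,-0.035,0.02,0,0],[255,-0.035,0.019,0,0],[255,-0.035,0.018,0,0],[255,0,0,0,0],[255,0,0,0.03,0],[255,0,0,0.03,0],[255,0,0,0,0]])

```text
time_s: 4.83
position: [0.6178, -0.2164, 0.2026]
tcp_rot: [[-0.164, 0.986, -0.013], [0.986, 0.164, 0.007], [0.009, -0.011, -1.0]]
force: [-0.8, 1.0, -0.5]
opening: 0.002
grasp_force: 0.0
```

```bash
python3 - <<'E'
from h import *
st()
p,d=capture('scene');cv2.imwrite('pics/s5.png',cv2.resize(p[150:270,140:300],None,fx=4.5,fy=4.5,interpolation=2))
E
```

```text
4.83 box xy [-0.0266 -0.1628] z 0.2026 F [-0.6  1.2] -0.5 yaw 9.42 open 0.002
```

View pics/s5.png

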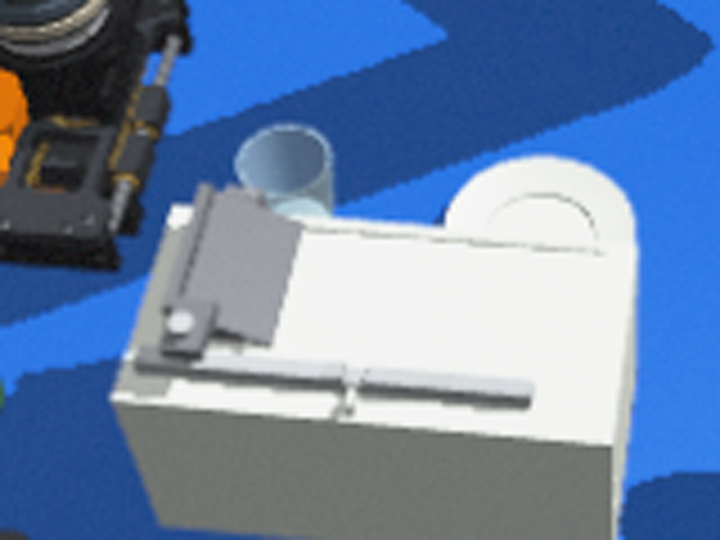

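The view shows the latch unobstructed at crop (180–300, 185–350), the notch gap at crop (350,375) and the gripper on the box's -y side. I descend and approach.

>>> send_rows(plan=[[255,0,0.004,0.014,0],[255,0,0.004,0.014,0],[255,0,0,0,0],[255,0.005,0,0,0],[255,0.005,0,0,0],[255,0.004,0,0,0],[255,0.004,0,0,0],[255,0,0,0,0]])

```text
time_s: 5.55
position: [0.6267, -0.1982, 0.1834]
tcp_rot: [[-0.165, 0.986, 0.001], [0.986, 0.165, 0.0], [-0.0, 0.001, -1.0]]
force: [-0.9, 0.4, 0.0]
opening: 0.004
grasp_force: 0.0
```

```bash
python3 -c "
from h import *
st()"
```

```text
5.55 box xy [-0.0148 -0.1463] z 0.1834 F [-0.8  0.5] 0.0 yaw 9.51 open 0.004
```

>>> send_rows(plan=[[255,0,-0.002,0.007,0],[255,0.003,0,0,0],[255,0.003,0,0,0],[255,0.003,0,0,0],[255,0.003,0,0,0],[255,0.003,0,0,0],[255,0.003,0,0,0],[255,0.003,0,0,0]])

```text
time_s: 6.22
position: [0.6217, -0.1814, 0.1755]
tcp_rot: [[-0.165, 0.986, 0.001], [0.986, 0.165, -0.005], [-0.005, 0.0, -1.0]]
force: [-0.6, -6.8, -3.2]
opening: 0.01
grasp_force: 3.2
```

```bash
python3 -c "
from h import *
st()"
```

```text
6.22 box xy [-0.017  -0.1289] z 0.1755 F [-1.7 -6.6] -3.2 yaw 9.47 open 0.01
```

>>> send_rows(plan=[[255,0.003,0,0,0],[255,0.003,0,0,0],[255,0.003,0,0,0],[255,0.003,0,0,0],[255,0.003,0,0,0],[255,0.003,0,0,0],[255,0.003,0,0,0],[255,0.003,0,0,0],[255,0.003,0,0,0],[255,0.003,0,0,0],[255,0.003,0,0,0],[255,0.003,0,0,0],[255,0.003,0,0,0],[255,0.003,0,0,0],[255,0.003,0,0,0],[255,0.003,0,0,0]])

```text
time_s: 7.55
position: [0.6139, -0.1341, 0.1755]
tcp_rot: [[-0.164, 0.986, 0.001], [0.986, 0.164, -0.005], [-0.005, 0.0, -1.0]]
force: [-0.2, -6.7, -2.8]
opening: 0.007
grasp_force: 3.2
```

```bash
python3 - <<'E'
from h import *
st()
p,d=capture('scene');cv2.imwrite('pics/s6.png',cv2.resize(p[150:270,140:300],None,fx=4.5,fy=4.5,interpolation=2))
E
```

```text
7.55 box xy [-0.0169 -0.081 ] z 0.1755 F [-1.3 -6.6] -2.8 yaw 9.47 open 0.007
```

View pics/s6.png

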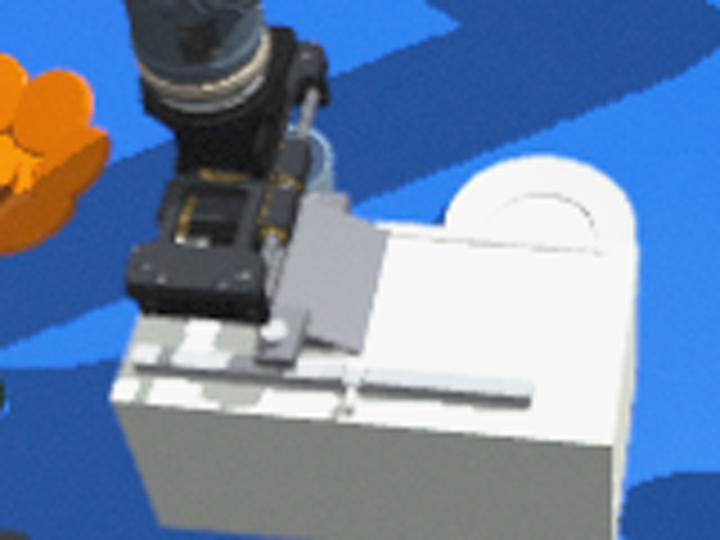

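The latch is moving straight: the pin head is now at crop (272,332) and the notch at crop (350,375). I continue up to near the ramp.

>>> send_rows(plan=[[255,0.003,0,0,0],[255,0.003,0,0,0],[255,0.003,0,0,0],[255,0.003,0,0,0],[255,0.003,0,0,0],[255,0.003,0,0,0],[255,0.003,0,0,0],[255,0.002,0,0,0],[255,0.002,0,0,0]])

```text
time_s: 8.35
position: [0.6098, -0.1094, 0.1756]
tcp_rot: [[-0.165, 0.986, 0.001], [0.986, 0.165, -0.005], [-0.005, 0.0, -1.0]]
force: [1.0, -9.0, -2.5]
opening: 0.007
grasp_force: 4.5
```

>>> send_rows(plan=[[255,0.001,0,0,0],[255,0.001,0,0,0],[255,0.001,0,0,0],[255,0.001,0,0,0],[255,0.001,0,0,0]])

```text
time_s: 8.77
position: [0.6091, -0.1054, 0.1756]
tcp_rot: [[-0.165, 0.986, 0.001], [0.986, 0.165, -0.006], [-0.006, 0.0, -1.0]]
force: [0.9, -9.6, -3.8]
opening: 0.007
grasp_force: 4.6
```

```bash
python3 -c "
from h import *
st()"
```

```text
8.77 box xy [-0.0169 -0.0519] z 0.1756 F [-0.7 -9.6] -3.8 yaw 9.49 open 0.007
```

>>> send_rows(plan=[[255,0.001,0,0,0],[255,0.001,0,0,0],[255,0.001,0,0,0],[255,0.001,0,0,0],[255,0.001,0,0,0]])

```text
time_s: 9.18
position: [0.6084, -0.1006, 0.1755]
tcp_rot: [[-0.165, 0.986, 0.002], [0.986, 0.165, -0.006], [-0.007, 0.0, -1.0]]
force: [0.7, -8.4, -4.5]
opening: 0.006
grasp_force: 4.6
```

>>> send_rows(plan=[[255,0.001,0,0,0],[255,0.001,0,0,0],[255,0.001,0,0,0]])

```text
time_s: 9.43
position: [0.6075, -0.0951, 0.1755]
tcp_rot: [[-0.164, 0.986, 0.001], [0.986, 0.164, -0.001], [-0.001, 0.0, -1.0]]
force: [0.6, -2.7, -2.1]
opening: 0.008
grasp_force: 1.0
```

```bash
python3 -c "
from h import *
st()"
```

```text
9.43 box xy [-0.0169 -0.0415] z 0.1755 F [ 0.2 -2.7] -2.1 yaw 9.43 open 0.008
```

The force dipped, so I hold and look.

>>> send_rows(plan=[[255,0,0,0,0],[255,0,0,0,0]])

```text
time_s: 9.6
position: [0.607, -0.0933, 0.1756]
tcp_rot: [[-0.164, 0.986, -0.0], [0.986, 0.164, 0.001], [0.002, -0.0, -1.0]]
force: [-0.0, 0.3, 0.0]
opening: 0.003
grasp_force: 0.0
```

```bash
python3 - <<'E'
from h import *
st()
p,d=capture('scene');cv2.imwrite('pics/s7.png',cv2.resize(p[185:265,160:280],None,fx=6,fy=6,interpolation=2))
P=cloud('scene',d);a=np.radians(9.44);ex=np.array([np.cos(a),np.sin(a)]);ey=np.array([-ex[1],ex[0]])
X=P[...,:2]@ex-.6005;Y=P[...,:2]@ey+.152;Z=P[...,2]
m=(X>.03)&(X<.07)&(Y>-.08)&(Y<.04)&(Z>.178)&(Z<.215)
print(m.sum(),np.percentile(Y[m],[2,50,98]),np.percentile(Z[m],[50,90,99]))
E
```

```text
9.6 box xy [-0.017  -0.0396] z 0.1756 F [0.  0.3] 0.0 yaw 9.45 open 0.003
109 [-0.01809429 -0.00525303  0.00547279] [0.18761605 0.19687574 0.19831394]
```

View pics/s7.png

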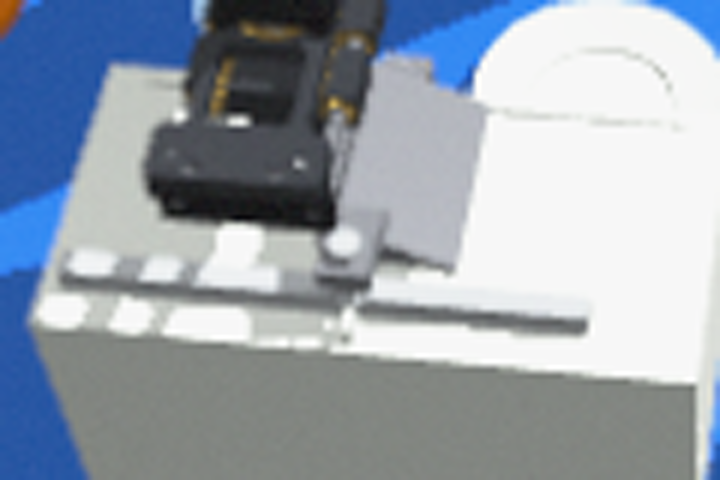

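The sleeve is centred at y = -0.005, which is the notch. The pin head is about 3 mm lower than before and the force is zero, so the pin has dropped. I let go and verify.

>>> send_rows(plan=[[255,-0.01,0,0,0],[255,-0.02,0,0,0],[255,-0.02,0,-0.02,0],[255,0,0,-0.035,0],[255,0,0,-0.035,0],[255,-0.03,0,0,0],[255,0,0,0,0],[255,0,0,0,0],[255,0,0,0,0]])

```text
time_s: 10.4
position: [0.6196, -0.1729, 0.2647]
tcp_rot: [[-0.164, 0.987, -0.002], [0.987, 0.164, 0.002], [0.002, -0.002, -1.0]]
force: [-0.5, 0.8, 0.3]
opening: 0.005
grasp_force: 0.0
```

```bash
python3 - <<'E'
from h import *
st()
p,d=capture('scene')
P=cloud('scene',d);a=np.radians(9.44);ex=np.array([np.cos(a),np.sin(a)]);ey=np.array([-ex[1],ex[0]])
X=P[...,:2]@ex-.6005;Y=P[...,:2]@ey+.152;Z=P[...,2]
m=(X>.03)&(X<.07)&(Y>-.08)&(Y<.04)&(Z>.178)&(Z<.215)
print(m.sum(),np.percentile(Y[m],[2,50,98]),np.percentile(Z[m],[50,90,99]))
# same on the starting picture
P=np.load('scene_p.npy');X=P[...,:2]@ex-.6005;Y=P[...,:2]@ey+.152;Z=P[...,2]
m=(X>.03)&(X<.07)&(Y>-.16)&(Y<-.04)&(Z>.178)&(Z<.215)
print('start',m.sum(),np.percentile(Y[m],[2,50,98]),np.percentile(Z[m],[50,90,99]))
p,d=capture('side');P=cloud('side',d);X=P[...,:2]@ex-.6005;Y=P[...,:2]@ey+.152;Z=P[...,2]
for zl in(.05,.09,.11,.12):
    m=(X<-.04)&(X>-.15)&(Y>.04)&(Y<.13)&(Z>zl)&(Z<zl+.01);m[:,330:]=0;print(zl,m.sum(),np.percentile(X[m],[5,50]).round(4) if m.sum()>5 else '')
E
```

```text
10.4 box xy [-0.0177 -0.1201] z 0.2647 F [-0.4  0.8] 0.3 yaw 9.42 open 0.005
114 [-0.01885357 -0.00509025  0.0054701 ] [0.18798038 0.19529841 0.19783204]
start 115 [-0.1172077  -0.10331217 -0.0936627 ] [0.18817338 0.19776281 0.20123203]
0.05 39 [-0.078  -0.0768]
0.09 8 [-0.0776 -0.0763]
0.11 47 [-0.0953 -0.0936]
0.12 160 [-0.0955 -0.0871]
```

The bin is still shut, the latch is at the notch with its pin down by about 3 mm, and the robot is clear of everything.

```bash
python3 -c "
from rig import *
print(hand_in())"
```

```text
the job is handed in; nothing more can be done
None
```

I pushed the bin flush shut, then pushed the latch into the notch, where its pin measured about 3 mm lower; the arm is clear and the job is handed in, but no verdict came back.

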